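Put three mixed-up vessels back at their stations

TASK

Three vessels stand at one another's stations: put the wide jar in the middle of the stirrer's round plate, the dropper bottle down in the round well of the square block, and the small vial in the middle of the balance's square pan. The bare rubber mat is free to set one down on for the moment. Keep the vessels upright, leave the sample dish and the small beaker where they are, and let go of everything at the end.

Things in the scene. Friction and masses are not known exactly. Their poses are not given: they have to be found in the camera images.
- jar: Wide white specimen jar with a white screw cap, 60 mm diameter, 88 mm tall, 0.12 kg; straight round body up to the cap, which begins 70 mm up. Grip the body across its diameter about 50 mm up. Origin: centre of its underside; z up. At the start it stands in the middle of the balance's pan.
- bottle: Small brown dropper bottle with black teat, 33 mm body diameter, 102 mm tall overall, 0.07 kg; the straight round body is about 65 mm tall, above it a thin neck and teat. Grip the body high, about 55 mm up, so that the palm stays clear of the teat. Origin: centre of its underside; z up. At the start it stands in the middle of the stirrer's plate.
- vial: Small clear vial with a white cap, 27 mm diameter, 58 mm tall, 0.03 kg; body and cap are equally wide. Grip it about 40 mm up. Origin: centre of its underside; z up. At the start it stands in the middle of the block's well.
- balance: White bench balance, fixed, footprint 122 x 104 mm, with a bare square steel pan of 84 mm; the pan's flat top lies 46 mm above the bench. Display and keys lie on the -x side. Origin: on the bench, right under the pan's centre; z up. The body reaches from x = -75 to +47 mm.
- stirrer: Grey bench stirrer, fixed and switched off, footprint 122 x 104 mm, with a round metal plate of 90 mm diameter; the plate's flat top lies 60 mm above the bench. A black knob sticks out 10 mm at its -x face. Origin: on the bench, right under the plate's centre; z up. The body reaches from x = -73 to +49 mm.
- seat: Grey square bottle holder, fixed, 90 x 90 x 22 mm, with one round well of 50 mm diameter in its middle, 14 mm deep: the well's floor lies 8 mm above the bench, the block's top 22 mm. Origin: on the bench under the well's centre; z up.
- mat: Bare black ribbed rubber mat, fixed, 100 x 100 mm, top 6 mm above the bench; empty at the start. Origin: on the bench under its centre; z up. (Behind all stations a fixed shelf runs along the back of the bench, from about x = 0.70 m in the base frame, its underside 0.32 m above the bench: keep the gripper short of it.)
- dish: Round flat dish with a brown seaweed sample, 90 mm diameter, 30 mm tall with the heap; bystander, loose. Origin: centre of its underside.
- beaker: Small open beige measuring cup with thin lines round it, 67 mm diameter, 62 mm tall; bystander, loose. Origin: centre of its underside.
Things that resemble listed ones, but are neither listed nor needed, are in the scene too. What is shaped like the jar but pink or red is not meant.

How it is judged (in metres and radians):
At the end, for the whole second after the job is handed in: The jar stands on the stirrer's plate and the vial on the balance's pan, each within 15 mm of the middle; the bottle stands on the floor of the block's well (within 12 mm of its middle); each is upright within about 7 degrees, at its support's height within 5 mm, and at rest (horizontal distance between jar and stirrer below 0.015 m and z of jar in the frame of stirrer between 0.055 and 0.065 m and angle between each of jar, bottle, vial's own z axis and vertical below 0.12 rad and linear speed of each of jar, bottle, vial below 0.02 m/s and angular speed of each of jar, bottle, vial below 0.5 rad/s and horizontal distance between bottle and seat below 0.012 m and z of bottle in the frame of seat between 0.003 and 0.013 m and horizontal distance between vial and balance below 0.015 m and z of vial in the frame of balance between 0.041 and 0.051 m); the robot touches nothing.
It fails at once if the jar is tipped more than about 35 degrees (angle between jar's own z axis and vertical above 0.6 rad).
It fails at once if the bottle is tipped more than about 35 degrees (angle between bottle's own z axis and vertical above 0.6 rad).
It fails at once if the vial is tipped more than about 35 degrees (angle between vial's own z axis and vertical above 0.6 rad).
It fails at once if the sample dish is shifted more than 30 mm or tipped (distance of dish from where it was at the start of the episode above 0.03 m or angle between dish's own z axis and vertical above 0.4 rad).
It fails at once if the beaker is shifted more than 30 mm or tipped (distance of beaker from where it was at the start of the episode above 0.03 m or angle between beaker's own z axis and vertical above 0.4 rad).
It also fails if it takes over 112 s, if anything falls off the work surface, if the arm or the gripper's body presses on something with over 40 N, if the wrist force passes 120 N, or if a joint passes its speed limit or range.

ROBOT

A 6-joint arm with a two-finger parallel gripper is mounted at the origin on the work surface; the furniture and walls round the work are solid. World frame = base frame: x ahead of the robot, y to its left, z up, the work surface at z = 0. Lengths are in mm, angles in rad, forces in N, time in s.
With the tool pointing down it reaches from about 350 to 775 mm from the base axis. Payload 7.3 kg.
Tool frame: the origin (TCP) lies midway between the tips of the shut fingers; the grasp point (between the pads) lies 19 mm behind it; z points along the fingers, y is the line along which they close (so a half turn about z gives the same grasp; the last joint's range is limited). The gripper opens to 92 mm and grips with 3 to 60 N. Pads are 19 mm wide; open, the fingers measure 130 mm over their backs; the gripper's body (75 mm by 190 mm) begins 47 mm behind the grasp point.
Start: joints at [-1.488, 0.342, 1.524, -0, 1.275, -0.146], TCP at [119.096, -511.335, 205.341] pointing down, gripper open.
Joint ranges: [-2.53, 2.53], [-0.77, 2.02], [0.04, 2.7], [-1, 4.14], [0.28, 2.66], [-3.11, 3.11]. Speed limits (rad/s): [2.57, 2.57, 3.14, 3.14, 3.14, 3.14].

INTERFACE

Orientations are given as [roll, pitch, yaw] about the fixed x, y, z axes, in that order (R = Rz(yaw) Ry(pitch) Rx(roll)).
In Python, from plant import * gives the robot as it stands.
- The arm moves only by the tool step_arm, never from a script. Its argument "deltas" is one flat list of numbers, 5 for each row, row after row: the shift along the world's x, y, z in mm, then the turn about the world's z in degrees, then the finger opening in mm, from 0 to 91.8. In form: [tx, ty, tz, turn, gripper, tx, ty, tz, turn, gripper, ...]. A call has exactly 10 rows; each row shifts and turns the commanded pose from where the row before left it; what a row does not reach is not made up. A row lasts 1/8 s, in which the tool goes at most 62.5 mm and 10.7 degrees, less where a joint would pass 70% of its speed; a pose out of reach is approached as far as the arm can. A call is refused whole if a number of a shift passes 62.5 or a number of a turn 10.7, either way. A call with a gripper value outside its range is refused whole. The fingers move at their own pace and stop on an object; the grip force is fixed at half the most. Time passes only in rows, so rows that do not move let the fingers close, or fill a call up. It gives the time, the measured TCP pose, the force, the opening and the grip force at its end, in the units of the state.
- get_obs(): the state, without advancing time (a new reading comes with each control period).
- capture(name): name is "scene" or "top" or "wrist"; returns the picture (420x560x3 uint8, red, green, blue); there is no depth.
- camera_params(name): a dict with "mtx" (3x3 intrinsics, pixels), "rvec" (rotation vector, rad) and "tvec" (3), from world to camera coordinates, as OpenCV has them. Camera axes: x right, y down, z forward; pixel columns grow to the right and rows downward; lengths in mm; the calibration is good to about 2 mm. A picture is of the moment at which its call begins: read the wrist's pose just before it. camera_params takes no time and is no camera call; for the wrist camera it gives the pose at the moment of the call.
- close_job(): hands the job in; it is judged then, once.
The state is a dict: "time": time; "joint_positions": joint angles; "dq": joint speeds; "tau": joint torques, N m; "tool_pos": TCP position; "tcp_rot": TCP orientation; "contact_force": force on the tool from outside, world axes, zero at the start; "moment": the same for the moment, N m; "grip_width": finger opening in mm; "finger_force": force on a finger pad.
Only numpy, scipy, OpenCV 4.12 (cv2) and the standard library are available. Lean on these libraries where they do the work, as an engineer would, in place of code of your own. Each camera call takes 0.05 s, during which the arm holds its last target. There are 200 camera calls.

## Working session

There is one attempt and no reset: what is moved stays moved. The work goes in short steps, Python scripts to look and compute and a tool call to move; the robot and the scene stay as the last step left them, time stands still between calls to the robot, and variables do not carry over. Pictures are saved under pics/ and viewed, at most 14 in all, crops included, and the job is handed in when it is done.

Besides the shell and the picture viewer there is one more tool, called after "Emit:" as name(argument=value, ...), one argument or row to a line, values as JSON. step_arm: Moves the arm, as the interface text tells. Its arguments: {"type":"object","properties":{"deltas":{"type":"array","items":{"type":"number"}}},"required":["deltas"]}

```bash
mkdir -p pics; ls
cat > h.py <<'E'
from plant import *
import numpy as np, cv2
def ray(cam,u,v,z,P=None):
    P=P or camera_params(cam)
    R=cv2.Rodrigues(np.array(P["rvec"],float))[0];t=np.array(P["tvec"],float).ravel()
    K=np.array(P["mtx"],float)
    d=R.T@np.linalg.inv(K)@np.array([u,v,1.]);c=-R.T@t
    return c+d*(z-c[2])/d[2]
def save(n,im): cv2.imwrite(f"pics/{n}.png",cv2.cvtColor(im,cv2.COLOR_RGB2BGR))
def proj(cam,p):
    P=camera_params(cam)
    return cv2.projectPoints(np.array([p],float),np.array(P["rvec"],float),np.array(P["tvec"],float),np.array(P["mtx"],float),None)[0].ravel()
E
python3 - <<'E'
from h import *
for n in("scene","top"): save(n,capture(n))
print(get_obs())
for n in("scene","top"): print(camera_params(n), ray(n,280,210,0), ray(n,280,210,1000))
E
```

```text
pics
{'time': 0.1, 'joint_positions': array([-1.48805277e+00,  3.42636364e-01,  1.52490571e+00, -3.67717465e-05,
        1.27535481e+00, -1.46002034e-01]), 'dq': array([-0.00055072, -0.00084717, -0.00284729, -0.00127998,  0.00085435,
       -0.00016052]), 'tau': array([ 7.45725865e-04, -4.32007456e+01, -2.44693512e+01,  7.18962145e-02,
        5.26464335e-02, -4.60534523e-05]), 'tool_pos': array([ 119.02475352, -510.94857838,  204.728628  ]), 'tcp_rot': array([-3.14029719e+00, -1.54952892e-04,  2.28756221e-01]), 'contact_force': array([ 0.45672791, -0.11507265,  0.15353096]), 'moment': array([-0.00439947,  0.0130455 ,  0.0509766 ]), 'finger_force': 0.0, 'grip_width': 92.13044983877589}
{'mtx': array([[381.43262585,   0.        , 271.25246067],
       [  0.        , 381.43262585, 209.46412674],
       [  0.        ,   0.        ,   1.        ]]), 'rvec': array([ 1.05176897, -2.23787867,  1.14869344]), 'tvec': array([373.84165062, 251.94001037, 701.61253272])} [565.8114568   -9.28492702   0.        ] [-521.61489308  899.15794624 1000.        ]
{'mtx': array([[523.36528213,   0.        , 283.58720202],
       [  0.        , 523.36528213, 209.98781641],
       [  0.        ,   0.        ,   1.        ]]), 'rvec': array([ 1.88238556, -1.74277914,  0.5974718 ]), 'tvec': array([  50.26758877,  434.5540513 , 1419.82301475])} [552.56023678 108.78267975   0.        ] [-251.24478781   14.8770568  1000.        ]
```

View pics/top.png

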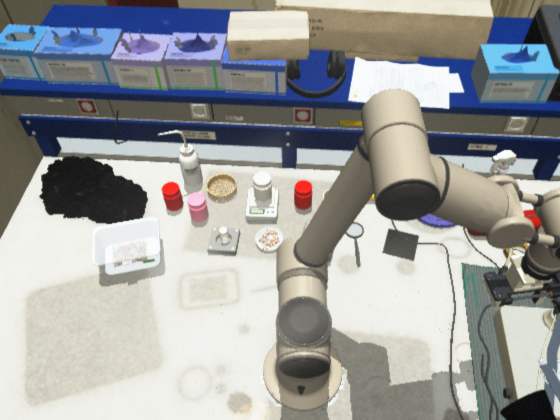

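View pics/scene.png

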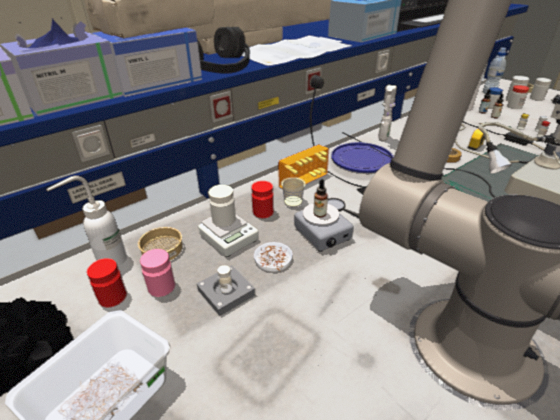

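The top view shows the jar on the balance at (262,195) and the vial in the block at (224,238). The black mat is at (401,244), and the arm hides the stirrer. The scene view shows the jar at (222,205), the bottle on the stirrer at (321,205), the vial at (225,280), the dish at (274,257) and the beaker at (292,192). I'll enlarge the scene view to confirm these.

Run:
```python
from h import *
im=capture("scene"); c=im[140:320,130:370]; save("crop1",cv2.resize(c,None,fx=3.3,fy=3.3,interpolation=cv2.INTER_CUBIC))
for n,cam,u,v,z in [("jarcap","scene",221,192,134),("jarcap","top",263,180,134),("bottletip","scene",321,183,162),("vialcap","scene",224,269,66),("vialcap","top",223,231,66),("mat","top",401,244,6),("dish","scene",274,257,15),("dish","top",269,239,15),("otherdish","top",222,187,15),("beaker","scene",292,192,40)]:
  print(n,cam,ray(cam,u,v,z).round())
```

```text
jarcap scene [568. 171. 134.]
jarcap top [564. 161. 134.]
bottletip scene [410.  -2. 162.]
vialcap scene [408. 274.  66.]
vialcap top [403. 273.  66.]
mat top [ 435. -289.    6.]
dish scene [413. 137.  15.]
dish top [419. 132.  15.]
otherdish top [629. 318.  15.]
beaker scene [567. -55.  40.]
```

View pics/crop1.png

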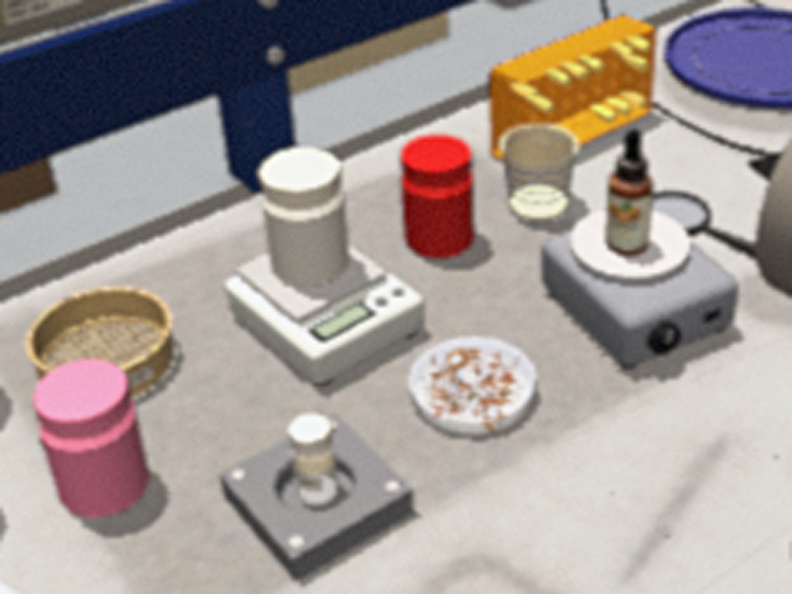

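The enlarged crop settles what is what (crop pixels). The jar is the white one on the balance at (303,215), while the red (438,195) and pink (90,435) look-alikes are not meant. The bottle is at (630,195), the vial at (312,455), the dish at (473,385) and the beaker at (540,170). The bowl at (100,340) is a distractor. I'll move toward the mat and stirrer to look from closer.

Emit:
step_arm(
  deltas=[28, 26, 6, -1.5, 91, 28, 26, 6, -1.5, 91, 28, 26, 6, -1.5, 91, 28, 26, 6, -1.5, 91, 28, 26, 6, -1.5, 91, 28, 26, 6, -1.5, 91, 28, 26, 6, -1.5, 91, 28, 26, 6, -1.5, 91, 28, 26, 6, -1.1, 91, 0, 0, 0, 0, 91],
)

```text
time: 1.4
tool_pos: [372.4, -275.9, 259.5]
tcp_rot: [3.142, -0.001, 0.004]
contact_force: [-0.3, 1.0, 0.6]
grip_width: 91.1
finger_force: 0.0
```

Run:
```python
from h import *
o=get_obs();print(o["tool_pos"],o["tcp_rot"],o["time"])
save("w1",capture("wrist"));
for u,v in [(280,210),(0,0),(559,0),(0,419),(559,419)]: print(ray("wrist",u,v,0).round())
im=capture("scene"); save("s2",im[130:330,120:500]); save("t2",capture("top"))
```

```text
[ 372.38702982 -275.90206879  259.52714539] [ 3.14150579e+00 -5.16053365e-04  3.66375990e-03] 1.4
[ 307. -275.    0.]
[550.  34.   0.]
[ 552. -582.    0.]
[-53. 180.   0.]
[ -50. -729.    0.]
```

View pics/w1.png

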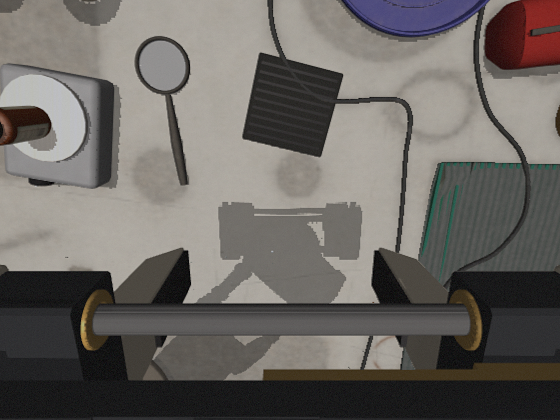

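View pics/t2.png

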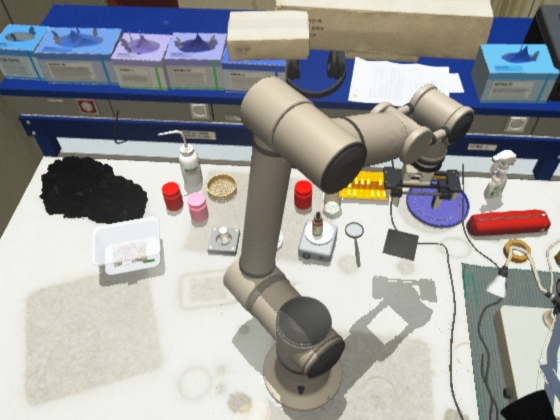

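The wrist view shows the ribbed mat at (293,104), with the stirrer's white plate at (54,119) and the bottle on it at the left edge. In the top view the stirrer is at (318,238) and the mat at (401,244). Next I go in front of the stirrer.

Run:
```python
from h import *
im=capture("wrist");g=cv2.cvtColor(im,cv2.COLOR_RGB2GRAY)
c=max(cv2.findContours((cv2.medianBlur(g,7)[40:170,235:350]<75).astype(np.uint8),cv2.RETR_EXTERNAL,cv2.CHAIN_APPROX_NONE)[0],key=cv2.contourArea)
r=cv2.minAreaRect(c+np.array([235,40]));print(r,ray("wrist",*r[0],6), [ray("wrist",*p,6).round(0)[:2] for p in cv2.boxPoints(r)])
print(ray("wrist",293,104,6),ray("top",401,244,6))
print(ray("wrist",49,118,60),ray("top",319,232,60))
```

```text
((297.92962646484375, 97.54312133789062), (100.93380737304688, 102.13956451416016), 13.495734214782715) [ 447.27121107 -297.0953923     6.        ] [array([ 403., -224.]), array([ 513., -255.]), array([ 489., -366.]), array([ 374., -344.])]
[ 439.9747709  -291.37468945    6.        ] [ 435.42862675 -288.94715996    6.        ]
[427.72866461 -34.1507353   60.        ] [424.56990291 -26.34134537  60.        ]
```

Emit:
step_arm(
  deltas=[0, 30, 0, 0, 91, 0, 30, 0, 0, 91, 0, 30, 0, 0, 91, 0, 30, 0, 0, 91, 0, 30, 0, 0, 91, 0, 30, 0, 0, 91, 0, 30, 0, 0, 91, 0, 30, 0, 0, 91, 0, 20, 0, 0, 91, 0, 0, 0, 0, 91],
)

```text
time: 2.85
tool_pos: [370.8, -17.3, 259.3]
tcp_rot: [3.141, 0.0, 0.001]
contact_force: [0.7, -0.4, -0.2]
grip_width: 90.9
finger_force: 0.0
```

Run:
```python
from h import *
o=get_obs();print(o["tool_pos"],o["tcp_rot"],o["time"])
save("w2",capture("wrist"))
```

```text
[370.81997116 -17.29815759 259.27023531] [3.14142488e+00 1.80857028e-04 9.75139460e-04] 2.85
```

View pics/w2.png

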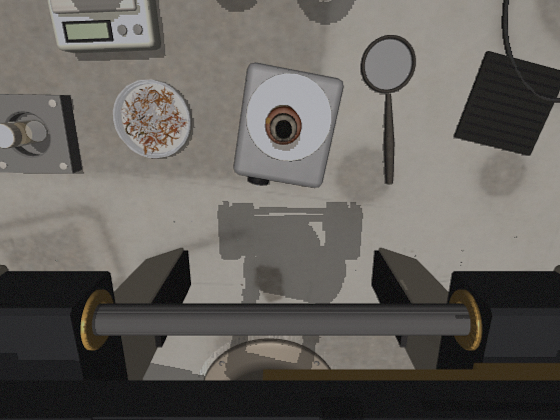

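The plate is centred at about (289,117), with the bottle's shoulder and teat at about (284,125). The dish is at (152,118), the block well at the left edge and the mat at (507,103). I'll fit the plate and the shoulder.

```bash
cat >> h.py <<'E'
def circ(cam,mask,z,off=(0,0),hull=True):
    c=max(cv2.findContours(mask.astype(np.uint8),cv2.RETR_EXTERNAL,cv2.CHAIN_APPROX_NONE)[0],key=cv2.contourArea)+np.array(off)
    if hull:c=cv2.convexHull(c)
    e=cv2.fitEllipse(c.astype(np.float32)); P=camera_params(cam)
    p=np.array([ray(cam,u,v,z,P)[:2] for u,v in c.reshape(-1,2)])
    A=np.c_[2*p,np.ones(len(p))];s=np.linalg.lstsq(A,(p**2).sum(1),rcond=None)[0]
    return e[0],e[1],s[:2].round(1),round(float(np.sqrt(s[2]+s[0]**2+s[1]**2)),1)
E
python3 - <<'E'
from h import *
im=capture("wrist");h=cv2.cvtColor(im,cv2.COLOR_RGB2HSV)
R=np.s_[60:175,235:345]
print("plate",circ("wrist",(h[R][...,2]>185)&(h[R][...,1]<25),60,(235,60)))
R=np.s_[95:150,255:310]
m=((h[R][...,1]>60)|(h[R][...,2]<110))
print("shoulder",[circ("wrist",m,z,(255,95)) for z in(122,)])
d=im[R][...,0]<40
print("teat dark",circ("wrist",cv2.morphologyEx(d.astype(np.uint8),cv2.MORPH_OPEN,np.ones((5,5))),150,(255,95)))
# dish
t=cv2.cvtColor(capture("top"),cv2.COLOR_RGB2HSV);R=np.s_[215:250,298:338]
print("plate top",circ("top",(t[R][...,2]>200)&(t[R][...,1]<30),60,(298,215)))
E
```

```text
Traceback (most recent call last):
  File "h.py", line 16, in circ
    e=cv2.fitEllipse(c.astype(np.float32)); P=camera_params(cam)
cv2.error: OpenCV(4.12.0) /io/opencv/modules/imgproc/src/shapedescr.cpp:361: error: (-201:Incorrect size of input array) There should be at least 5 points to fit the ellipse in function 'fitEllipseNoDirect'
```

Run:
```python
from h import *
im=capture("wrist");h=cv2.cvtColor(im,cv2.COLOR_RGB2HSV)
print([im[v,u].tolist() for u,v in[(265,90),(310,130),(255,80),(300,170)]])
R=np.s_[60:175,235:345]
g=cv2.medianBlur(im,5)[R][...,0]
T,m=cv2.threshold(g[g>110].reshape(-1,1),0,255,cv2.THRESH_OTSU);print(T)
print("plate",circ("wrist",(g>T),60,(235,60)))
R=np.s_[95:150,255:310]
m=((h[R][...,1]>60)|(h[R][...,2]<110))
print("shoulder",circ("wrist",m,122,(255,95)))
d=im[R][...,0]<40
print("teat",circ("wrist",cv2.morphologyEx(d.astype(np.uint8),cv2.MORPH_OPEN,np.ones((5,5))),150,(255,95)))
t=capture("top")[210:255,295:342,0];T,m=cv2.threshold(t[t>110].reshape(-1,1),0,255,cv2.THRESH_OTSU)
print("platetop",T,circ("top",t>T,60,(295,210)))
```

```text
[[171, 171, 176], [171, 172, 177], [147, 145, 146], [133, 132, 132]]
149.0
plate ((287.1690368652344, 116.37138366699219), (84.99542236328125, 87.78911590576172), array([428.4, -24.4]), 44.6)
shoulder ((281.7986145019531, 125.0609130859375), (35.967010498046875, 40.065574645996094), array([426.3, -18.5]), 16.6)
teat ((281.80615234375, 129.31964111328125), (15.675419807434082, 17.99827003479004), array([425.6, -18.4]), 6.8)
platetop 191.0 ((319.8497619628906, 236.5437469482422), (53.7889518737793, 60.88270568847656), array([413.5, -33.4]), 98.8)
```

Plate centre is (428.4, -24.4), and the bottle is at (426, -18.5). I grasp with the TCP at z≈99.

Emit:
step_arm(
  deltas=[18, 0, 0, 0, 91, 18, -1, 0, 0, 91, 19, 0, -10, 0, 91, 0, 0, -30, 0, 91, 0, 0, -30, 0, 91, 0, 0, -30, 0, 91, 0, 0, -30, 0, 91, 0, 0, -20, 0, 91, 0, 0, -10, 0, 91, 0, 0, 0, 0, 91],
)

```text
time: 4.3
tool_pos: [426.4, -18.5, 98.9]
tcp_rot: [-3.141, 0.001, -0.0]
contact_force: [0.1, 0.1, -0.3]
grip_width: 91.1
finger_force: 0.0
```

Emit:
step_arm(
  deltas=[0, 0, 0, 0, 60, 0, 0, 0, 0, 45, 0, 0, 0, 0, 30, 0, 0, 0, 0, 20, 0, 0, 0, 0, 20, 0, 0, 0, 0, 20, 0, 0, 0, 0, 20, 0, 0, 0, 0, 20, 0, 0, 2, 0, 20, 0, 0, 4, 0, 20],
)

```text
time: 5.55
tool_pos: [426.0, -18.3, 105.4]
tcp_rot: [-3.142, 0.0, 0.0]
contact_force: [-0.2, -0.4, -0.9]
grip_width: 24.1
finger_force: 26.2
```

The width of 24 mm is smaller than the 33 mm body, so I'll look before lifting further.

Run:
```python
from h import *
w=capture("wrist"); s=capture("scene")[150:290,230:420]
a=cv2.resize(w,(400,300)); b=cv2.resize(s,(400,300),interpolation=cv2.INTER_CUBIC)
save("w3",np.hstack([a,b]))
```

```text
(no output)
```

View pics/w3.png

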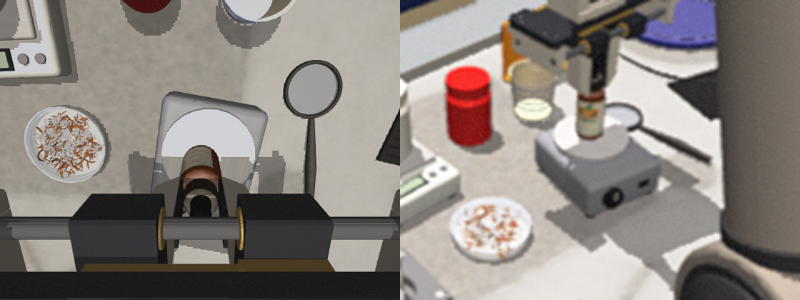

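Run:
```python
from h import *
P=camera_params("wrist");R=cv2.Rodrigues(np.array(P["rvec"]))[0];print("cam",-R.T@P["tvec"],get_obs()["tool_pos"], R[2])
print("tip",ray("scene",321.5,181.5,162),"base front",ray("scene",320.6,216.4,60))
for p in[(426,-18.4,162),(426,-18.4,125),(426,-18.4,60),(428.4,-24.4,60)]: print(p,proj("scene",p))
print("platecentre from scene",ray("scene",130+630/3.3,140+242/3.3,60))
```

```text
cam [509.63834522 -17.7471713  286.90186673] [426.45675732 -18.40681671 105.83532504] [-3.04926071e-01  3.45830109e-04 -9.52375961e-01]
tip [414.39637022  -8.00781569 162.        ] base front [414.47220514 -13.01046164  60.        ]
(426, -18.4, 162) [321.10642595 178.06369181]
(426, -18.4, 125) [320.24947548 191.44242497]
(426, -18.4, 60) [318.83698675 213.49423596]
(428.4, -24.4, 60) [319.86540428 212.157079  ]
platecentre from scene [423.13714353 -22.78922554  60.        ]
```

Run:
```python
from h import *
w=capture("wrist")[180:320,180:380]
s=cv2.imread("pics/scene.png")[165:235,290:360][:,:,::-1]
save("w4",np.hstack([cv2.resize(w,(420,294)),cv2.resize(s,(294,294),interpolation=cv2.INTER_CUBIC)]))
```

```text
(no output)
```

View pics/w4.png

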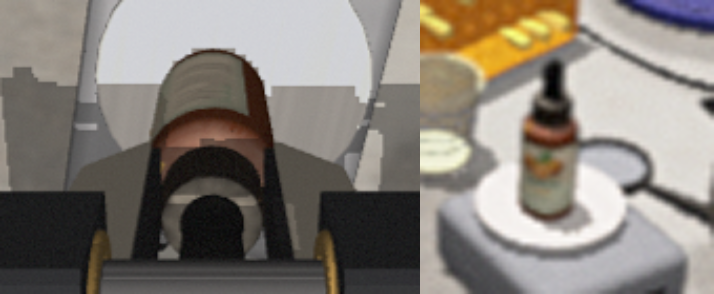

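The pads sit at the collar, too high on the bottle: its straight part looks nearer 56 mm tall. I'll lower back, open gently, go down to about 54 mm up and grip again.

Emit:
step_arm(
  deltas=[0, 0, -3, 0, 20, 0, 0, -3, 0, 20, 0, 0, 0, 0, 20, 0, 0, 0, 0, 30, 0, 0, 0, 0, 45, 0, 0, 0, 0, 60, 0, 0, 0, 0, 60, 0, 0, -2, 0, 60, 0, 0, -2, 0, 60, 0, 0, 0, 0, 60],
)

```text
time: 6.95
tool_pos: [425.9, -18.3, 95.1]
tcp_rot: [-3.142, 0.001, 0.0]
contact_force: [0.3, 0.4, 0.5]
grip_width: 59.9
finger_force: 0.0
```

Emit:
step_arm(
  deltas=[0, 0, 0, 0, 50, 0, 0, 0, 0, 40, 0, 0, 0, 0, 36, 0, 0, 0, 0, 32, 0, 0, 0, 0, 20, 0, 0, 0, 0, 20, 0, 0, 0, 0, 20, 0, 0, 0, 0, 20, 0, 0, 0, 0, 20, 0, 0, 0, 0, 20],
)

```text
time: 8.2
tool_pos: [426.1, -18.3, 95.3]
tcp_rot: [3.141, -0.0, 0.0]
contact_force: [-0.0, 0.8, -0.6]
grip_width: 28.6
finger_force: 26.2
```

Run:
```python
from h import *
print(get_obs()["tool_pos"])
w=capture("wrist")[150:320,160:400]
s=capture("scene")[165:235,290:360]
save("w5",np.hstack([cv2.resize(w,(420,298)),cv2.resize(s,(298,298),interpolation=cv2.INTER_CUBIC)]))
```

```text
[426.09737258 -18.34384445  95.34079239]
```

View pics/w5.png

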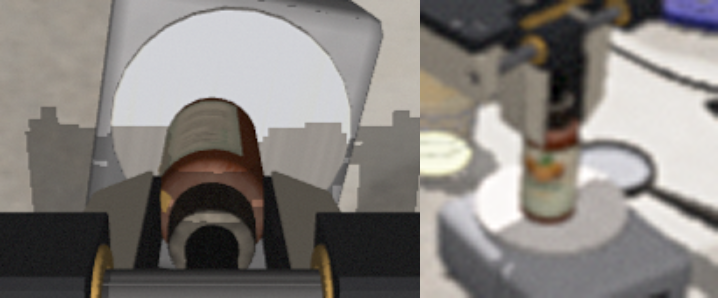

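Width is now 28.6 mm, so the pads still sit on the rounding of the shoulder. I'll try 2 mm lower at a time, watching the palm force.

Emit:
step_arm(
  deltas=[0, 0, 0, 0, 35, 0, 0, 0, 0, 45, 0, 0, 0, 0, 50, 0, 0, 0, 0, 50, 0, 0, -0.5, 0, 50, 0, 0, -0.5, 0, 50, 0, 0, -0.5, 0, 50, 0, 0, -0.5, 0, 50, 0, 0, 0, 0, 50, 0, 0, 0, 0, 50],
)

```text
time: 9.55
tool_pos: [426.1, -18.3, 93.3]
tcp_rot: [3.142, 0.0, 0.0]
contact_force: [0.2, -0.7, -0.4]
grip_width: 50.1
finger_force: 0.0
```

Emit:
step_arm(
  deltas=[0, 0, -0.3, 0, 50, 0, 0, -0.3, 0, 50, 0, 0, -0.4, 0, 50, 0, 0, 0, 0, 42, 0, 0, 0, 0, 36, 0, 0, 0, 0, 32, 0, 0, 0, 0, 20, 0, 0, 0, 0, 20, 0, 0, 0, 0, 20, 0, 0, 0, 0, 20],
)

```text
time: 10.8
tool_pos: [426.1, -18.3, 92.3]
tcp_rot: [3.141, 0.0, 0.0]
contact_force: [0.5, -0.5, -0.3]
grip_width: 29.8
finger_force: 30.0
```

Emit:
step_arm(
  deltas=[0, 0, 0, 0, 35, 0, 0, 0, 0, 45, 0, 0, 0, 0, 50, 0, 0, -0.4, 0, 50, 0, 0, -0.4, 0, 50, 0, 0, -0.4, 0, 50, 0, 0, -0.4, 0, 50, 0, 0, -0.4, 0, 50, 0, 0, 0, 0, 50, 0, 0, 0, 0, 50],
)

```text
time: 12.05
tool_pos: [426.1, -18.3, 90.3]
tcp_rot: [3.142, 0.0, 0.0]
contact_force: [0.2, 0.6, -0.5]
grip_width: 50.0
finger_force: 0.0
```

Emit:
step_arm(
  deltas=[0, 0, -0.5, 0, 50, 0, 0, -0.5, 0, 50, 0, 0, 0, 0, 44, 0, 0, 0, 0, 40, 0, 0, 0, 0, 36, 0, 0, 0, 0, 32, 0, 0, 0, 0, 20, 0, 0, 0, 0, 20, 0, 0, 0, 0, 20, 0, 0, 0, 0, 20],
)

```text
time: 13.3
tool_pos: [426.1, -18.4, 89.4]
tcp_rot: [3.141, -0.0, 0.0]
contact_force: [-0.5, -0.8, -0.7]
grip_width: 30.7
finger_force: 30.0
```

Run:
```python
from h import *
w=capture("wrist")[150:320,160:400]
s=capture("scene")[165:235,290:360]
save("w6",np.hstack([cv2.resize(w,(420,298)),cv2.resize(s,(298,298),interpolation=cv2.INTER_CUBIC)]))
```

```text
(no output)
```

View pics/w6.png

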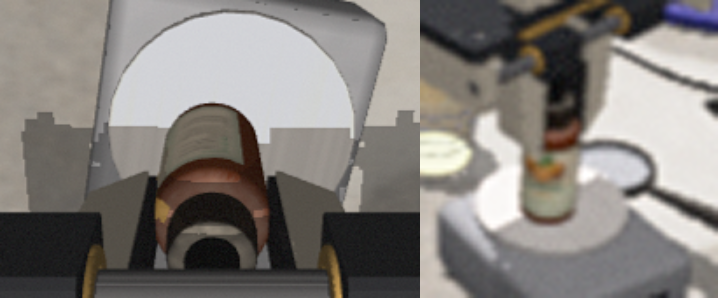

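The grip is now well on the body at 30.7 mm with full force. Next I lift and carry the bottle to the mat at (437,-290).

Emit:
step_arm(
  deltas=[0, 0, 4, 0, 20, 0, 0, 8, 0, 20, 0, 0, 14, 0, 20, 0, 0, 14, 0, 20, 0, 0, 10, 0, 20, 0, -10, 0, 0, 20, 2, -22, 0, 0, 20, 2, -26, 0, 0, 20, 2, -28, 0, 0, 20, 2, -28, 0, 0, 20],
)

```text
time: 14.65
tool_pos: [433.7, -133.7, 138.8]
tcp_rot: [-3.141, 0.001, -0.0]
contact_force: [-0.9, 0.5, -1.0]
grip_width: 30.2
finger_force: 30.0
```

Emit:
step_arm(
  deltas=[1, -28, 0, 0, 20, 1, -28, 0, 0, 20, 1, -28, 0, 0, 20, 0, -28, 0, 0, 20, 0, -24, 0, 0, 20, 0, -14, 0, 0, 20, 0, -8, 0, 0, 20, 0, 0, -20, 0, 20, 0, 0, -25, 0, 20, 0, 0, -25, 0, 20],
)

```text
time: 15.9
tool_pos: [437.2, -289.8, 68.8]
tcp_rot: [3.142, -0.0, 0.001]
contact_force: [0.4, 0.1, -0.9]
grip_width: 31.0
finger_force: 30.0
```

Emit:
step_arm(
  deltas=[0, 0, -18, 0, 20, 0, 0, -8, 0, 20, 0, 0, -4, 0, 20, 0, 0, -2, 0, 20, 0, 0, 0, 0, 20, 0, 0, 0, 0, 20, 0, 0, 0, 0, 20, 0, 0, 0, 0, 20, 0, 0, 0, 0, 20, 0, 0, 0, 0, 20],
)

```text
time: 17.15
tool_pos: [437.1, -290.3, 37.3]
tcp_rot: [3.142, 0.0, 0.0]
contact_force: [-0.6, -0.6, -0.1]
grip_width: 30.6
finger_force: 30.0
```

Emit:
step_arm(
  deltas=[0, 0, -0.5, 0, 20, 0, 0, -0.5, 0, 20, 0, 0, -0.5, 0, 20, 0, 0, -0.3, 0, 20, 0, 0, 0, 0, 20, 0, 0, 0, 0, 26, 0, 0, 0, 0, 32, 0, 0, 0, 0, 38, 0, 0, 0, 0, 46, 0, 0, 0, 0, 56],
)

```text
time: 18.4
tool_pos: [437.1, -290.4, 35.6]
tcp_rot: [3.141, -0.0, 0.0]
contact_force: [0.1, 0.6, 0.6]
grip_width: 51.3
finger_force: 0.0
```

Emit:
step_arm(
  deltas=[0, 0, 0, 0, 70, 0, 0, 15, 0, 80, 0, 0, 30, 0, 91, 0, 0, 35, 0, 91, 0, 0, 35, 0, 91, 0, 0, 35, 0, 91, 0, 0, 35, 0, 91, 0, 0, 30, 0, 91, 0, 0, 10, 0, 91, -30, 0, 0, 0, 91],
)

```text
time: 19.65
tool_pos: [407.7, -290.4, 260.9]
tcp_rot: [3.141, -0.001, 0.002]
contact_force: [0.2, -1.0, -0.5]
grip_width: 91.1
finger_force: 0.0
```

Run:
```python
from h import *
print(get_obs()["tool_pos"])
save("w7",capture("wrist"))
im=capture("top")[150:280,180:440]; save("t7",cv2.resize(im,None,fx=3,fy=3,interpolation=cv2.INTER_CUBIC))
```

```text
[ 407.70248341 -290.36757852  260.90289047]
```

View pics/w7.png

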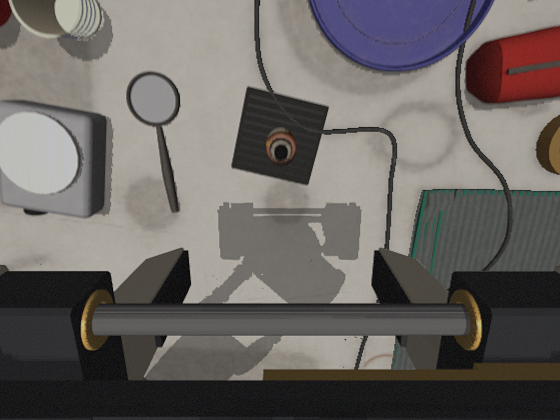

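The bottle stands upright on the mat at (281,145), and the bare plate is at (39,152). Now I go to the balance for the jar.

Run:
```python
from h import *
im=capture("wrist");h=cv2.cvtColor(im,cv2.COLOR_RGB2HSV)
R=np.s_[122:170,255:308]
print("shoulder",circ("wrist",(h[R][...,1]>80)&(h[R][...,0]<25),65,(255,122)))
g=cv2.medianBlur(im,5)[100:215,0:105,0]
print("plate",circ("wrist",g>152,60,(0,100)))
```

```text
shoulder ((281.663818359375, 142.58543395996094), (31.320032119750977, 33.49679946899414), array([ 438.1, -290.1]), 17.0)
plate ((34.81927490234375, 149.16104125976562), (74.33560180664062, 91.78703308105469), array([429.3, -23.5]), 44.6)
```

Emit:
step_arm(
  deltas=[0, 20, 4, 0, 91, 0, 30, 4, 0, 91, 0, 32, 4, 0, 91, 0, 32, 4, 0, 91, 0, 32, 4, 0, 91, 0, 32, 4, 0, 91, 0, 32, 4, 0, 91, 0, 32, 4, 0, 91, 0, 18, 4, 0, 91, 0, 0, 0, 0, 91],
)

```text
time: 21.05
tool_pos: [407.1, -28.5, 296.8]
tcp_rot: [-3.141, -0.001, 0.003]
contact_force: [0.3, -0.1, -0.6]
grip_width: 91.0
finger_force: 0.0
```

Run:
```python
from h import *
print(get_obs()["tool_pos"])
im=capture("wrist");save("w8",im)
P=[int(x) for x in proj("wrist",(428,-24,60))];print(P)
R=np.s_[P[1]-60:P[1]+60,P[0]-60:P[0]+60]
g=cv2.medianBlur(im,5)[R][...,0]
for T in(145,152,160): print("plate",circ("wrist",g>T,60,(P[0]-60,P[1]-60)))
```

```text
[407.06547485 -28.53249281 296.84356391]
[276, 147]
plate ((275.9303894042969, 142.32894897460938), (76.24029541015625, 86.68448638916016), array([432.2, -23.2]), 47.8)
plate ((278.2198791503906, 146.56744384765625), (75.16204071044922, 75.28726196289062), array([427.7, -25.5]), 44.3)
plate ((278.1622009277344, 146.5469207763672), (74.72859954833984, 75.1060562133789), array([427.7, -25.5]), 44.1)
```

Emit:
step_arm(
  deltas=[12, 20, 0, 0, 91, 12, 22, 0, 0, 91, 12, 22, 0, 0, 91, 12, 22, 0, 0, 91, 12, 22, 0, 0, 91, 12, 22, 0, 0, 91, 12, 22, 0, 0, 91, 6, 22, 0, 0, 91, 0, 18, 0, 0, 91, 0, 0, 0, 0, 91],
)

```text
time: 22.35
tool_pos: [496.8, 162.2, 296.2]
tcp_rot: [3.141, 0.001, 0.001]
contact_force: [-0.4, -0.2, 0.4]
grip_width: 90.7
finger_force: 0.0
```

Run:
```python
from h import *
print(get_obs()["tool_pos"])
save("w9",capture("wrist"))
```

```text
[496.84562058 162.17732145 296.20261024]
```

View pics/w9.png

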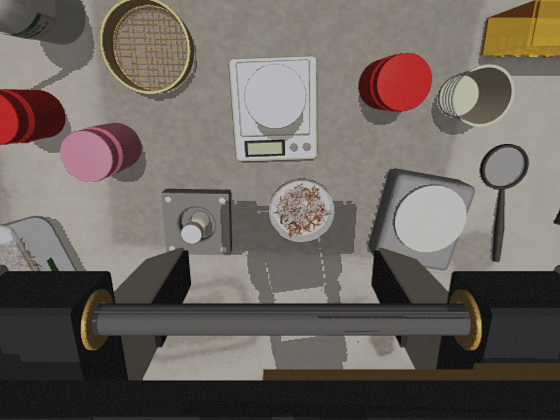

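This view shows the jar's cap at (275,96) on the pan, the block at (197,221) with the vial's cap at (194,232), the dish at (302,210) and the plate at (430,218). Red jar-like things are at (395,82). I'll measure the jar cap, pan, vial and block.

Run:
```python
from h import *
im=capture("wrist");g=cv2.cvtColor(im,cv2.COLOR_RGB2GRAY);P=camera_params("wrist")
def hough(x0,x1,y0,y1,r0,r1,z,n,k=4,p2=12):
    c=cv2.resize(g[y0:y1,x0:x1],None,fx=k,fy=k,interpolation=cv2.INTER_CUBIC)
    C=cv2.HoughCircles(cv2.GaussianBlur(c,(0,0),2),cv2.HOUGH_GRADIENT,1,10,param1=60,param2=p2,minRadius=int(r0*k),maxRadius=int(r1*k))
    for u,v,r in C[0][:4]:
        u,v,r=u/k+x0,v/k+y0,r/k;a=ray("wrist",u,v,z);b=ray("wrist",u+r,v,z)
        print(n,round(u,1),round(v,1),a[:2].round(1),"r",abs(a-b).max().round(1))
print(P["mtx"][0,0])
hough(228,325,50,150,25,38,134,"jar")
hough(165,230,190,255,8,18,66,"vial")
hough(160,235,185,260,15,28,22,"well")
R=(slice(180,265),slice(155,240))
c=max(cv2.findContours((cv2.medianBlur(g,5)[R]<112).astype(np.uint8),cv2.RETR_EXTERNAL,cv2.CHAIN_APPROX_NONE)[0],key=cv2.contourArea)
r=cv2.minAreaRect(c+np.array([155,180]));print("block",r,ray("wrist",*r[0],15))
# screws: bright small blobs on the block
m=(cv2.medianBlur(g,3)[R]>150).astype(np.uint8);n,_,s,ce=cv2.connectedComponentsWithStats(m)
for i in range(1,n):
    if 4<s[i,4]<200: print(s[i,4],ce[i]+[155,180],ray("wrist",*(ce[i]+[155,180]),22)[:2].round(1))
# pan: Otsu body rectangle of balance
R=(slice(45,170),slice(220,330))
h=g[R];T=cv2.threshold(h,0,255,cv2.THRESH_OTSU)[0]
c=max(cv2.findContours((h>T).astype(np.uint8),cv2.RETR_EXTERNAL,cv2.CHAIN_APPROX_NONE)[0],key=cv2.contourArea)+np.array([220,45])
r=cv2.minAreaRect(c);print("balance",r,[ray("wrist",*p,40)[:2].round(0) for p in cv2.boxPoints(r)])
```

```text
353.10596068820473
jar 274.6 98.9 [574.1 167.6] r 27.2
jar 271.4 92.4 [579.8 170.6] r 33.8
jar 274.1 94.1 [578.3 168.1] r 31.3
jar 272.1 104.6 [568.9 170. ] r 35.4
vial 191.1 232.9 [411.7 274.4] r 13.2
vial 198.4 223.6 [424.1 264.4] r 21.5
vial 193.9 225.6 [421.4 270.2] r 22.3
vial 190.4 236.1 [407.3 275.7] r 14.1
well 193.9 226.9 [402.6 282. ] r 23.4
well 193.9 222.6 [408.9 281.5] r 22.5
well 198.1 223.9 [407.  275.8] r 23.5
well 210.1 210.4 [426.7 258. ] r 29.2
block ((214.00001525878906, 209.0), (98.99494934082031, 48.08325958251953), 45.0) [426.31191759 254.04122552  15.        ]
31 [166.93548387 199.35483871] [442.3 315.3]
26 [220.5 200. ] [441.4 243.1]
55 [198.10909091 221.07272727] [411.1 275.5]
17 [170.88235294 247.58823529] [371.3 316.7]
9 [221.11111111 249.33333333] [368.6 246.1]
23 [158.04347826 252.30434783] [364.  335.6]
balance ((273.0772705078125, 108.24429321289062), (101.72022247314453, 86.13485717773438), 88.38645935058594) [array([617., 222.]), array([619., 123.]), array([502., 116.]), array([499., 224.])]
```

Jar is at about (576,168) and the balance centre about (573,171). The well is at about (406,280) and the vial about (409,276). Next I approach the jar.

Emit:
step_arm(
  deltas=[20, 2, -10, 0, 91, 20, 2, -20, 0, 91, 20, 2, -20, 0, 91, 18, 1, -20, 0, 91, 0, 0, -30, 0, 91, 0, 0, -30, 0, 91, 0, 0, -30, 0, 91, 0, 0, -30, 0, 91, 0, 0, -20, 0, 91, 0, 0, -9, 0, 91],
)

```text
time: 23.7
tool_pos: [574.6, 167.6, 76.6]
tcp_rot: [3.141, 0.002, -0.001]
contact_force: [-0.1, 0.3, -0.1]
grip_width: 90.9
finger_force: 0.0
```

Emit:
step_arm(
  deltas=[0, 0, 0, 0, 91, 0, 0, 0, 0, 80, 0, 0, 0, 0, 72, 0, 0, 0, 0, 64, 0, 0, 0, 0, 58, 0, 0, 0, 0, 50, 0, 0, 0, 0, 50, 0, 0, 0, 0, 50, 0, 0, 0, 0, 50, 0, 0, 0, 0, 50],
)

```text
time: 24.95
tool_pos: [575.2, 168.5, 77.8]
tcp_rot: [3.141, -0.0, 0.0]
contact_force: [-1.3, -1.1, 4.0]
grip_width: 58.1
finger_force: 30.0
```

Emit:
step_arm(
  deltas=[0, 0, 5, 0, 50, 0, 0, 12, 0, 50, 0, 0, 20, 0, 50, 0, 0, 20, 0, 50, 0, 0, 20, 0, 50, 0, 0, 6, 0, 50, -6, -8, 0, 0, 50, -12, -16, 0, 0, 50, -18, -24, 0, 0, 50, -20, -26, 0, 0, 50],
)

```text
time: 26.2
tool_pos: [517.4, 93.7, 159.4]
tcp_rot: [3.141, 0.002, 0.0]
contact_force: [-0.6, 0.4, -0.7]
grip_width: 58.1
finger_force: 30.0
```

Emit:
step_arm(
  deltas=[-20, -26, 0, 0, 50, -20, -26, 0, 0, 50, -20, -26, 0, 0, 50, -16, -21, 0, 0, 50, -10, -13, 0, 0, 50, -5, -6, 0, 0, 50, 0, 0, -20, 0, 50, 0, 0, -20, 0, 50, 0, 0, -10, 0, 50, 0, 0, 0, 0, 50],
)

```text
time: 27.45
tool_pos: [427.9, -23.1, 110.1]
tcp_rot: [-3.141, 0.001, 0.001]
contact_force: [-0.6, 0.6, -1.4]
grip_width: 58.2
finger_force: 30.0
```

Run:
```python
from h import *
im=capture("wrist");o=get_obs()["tool_pos"];print(o,proj("wrist",(428,-24.5,60)),proj("wrist",o+[0,0,57]))
save("w10",im)
```

```text
[428.34196122 -23.2117451  110.64447273] [283.69201828 218.01269379] [282.43140145 307.27574638]
```

View pics/w10.png

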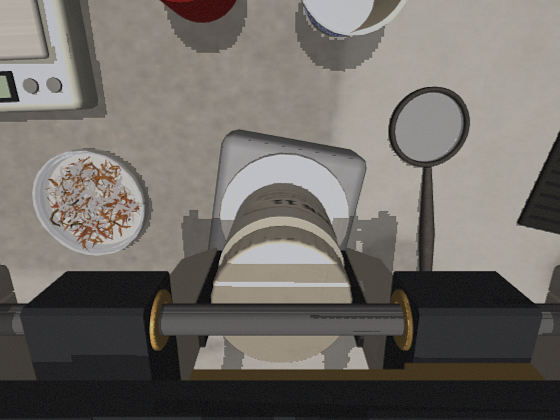

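The jar is held upright over the plate. Its bottom front edge is at (285,184), its cap's upper front edge is near row 242, and the plate's front edge is at (285,154).

Run:
```python
from h import *
print(ray("wrist",283,183.5,79.1)-[30,0,0],ray("wrist",285,242,167)-[30,0,0],ray("wrist",284,154,60)-[45,0,0])
for r in(226,229,235): print(ray("wrist",283,r,149)-[30,0,0])
```

```text
[427.63536692 -23.8429676   79.1       ] [426.89332298 -24.14319636 167.        ] [427.77541798 -24.56584731  60.        ]
[426.4933808  -23.47310678 149.        ]
[425.10087419 -23.47652902 149.        ]
[422.29242049 -23.48343112 149.        ]
```

The jar's axis lies within about 1 mm of the plate centre, so I lower and release it.

Emit:
step_arm(
  deltas=[0, -1, -6, 0, 50, 0, 0, -6, 0, 50, 0, 0, -3, 0, 50, 0, 0, -1.5, 0, 50, 0, 0, -0.7, 0, 50, 0, 0, -0.5, 0, 50, 0, 0, -0.5, 0, 50, 0, 0, 0, 0, 50, 0, 0, 0, 0, 50, 0, 0, 0, 0, 50],
)

```text
time: 28.75
tool_pos: [428.1, -24.3, 92.4]
tcp_rot: [3.141, -0.0, 0.0]
contact_force: [0.0, 0.1, -0.9]
grip_width: 58.0
finger_force: 30.0
```

Emit:
step_arm(
  deltas=[0, 0, -0.4, 0, 50, 0, 0, -0.4, 0, 50, 0, 0, 0, 0, 50, 0, 0, 0, 0, 54, 0, 0, 0, 0, 58, 0, 0, 0, 0, 62, 0, 0, 0, 0, 68, 0, 0, 0, 0, 76, 0, 0, 0, 0, 84, 0, 0, 0, 0, 91],
)

```text
time: 30.0
tool_pos: [428.1, -24.3, 91.5]
tcp_rot: [3.142, 0.0, 0.0]
contact_force: [-0.1, -0.3, -1.0]
grip_width: 88.6
finger_force: 0.0
```

Emit:
step_arm(
  deltas=[0, 0, 5, 0, 91, 0, 0, 15, 0, 91, 0, 0, 30, 0, 91, 0, 0, 35, 0, 91, 0, 0, 35, 0, 91, 0, 0, 35, 0, 91, 0, 0, 35, 0, 91, 0, 0, 10, 0, 91, 0, 0, 0, 0, 91, 0, 0, 0, 0, 91],
)

```text
time: 31.25
tool_pos: [427.4, -24.2, 290.2]
tcp_rot: [-3.141, 0.003, 0.0]
contact_force: [0.3, 0.0, 0.2]
grip_width: 91.2
finger_force: 0.0
```

Emit:
step_arm(
  deltas=[-5, 20, 0, 0, 91, -10, 30, 0, 0, 91, -10, 35, 0, 0, 91, -8, 35, 0, 0, 91, -8, 35, 0, 0, 91, -8, 35, 0, 0, 91, -8, 35, -8, 0, 91, -8, 35, -12, 0, 91, 0, 35, -10, 0, 91, 0, 7, 0, 0, 91],
)

```text
time: 32.5
tool_pos: [361.9, 278.6, 259.5]
tcp_rot: [3.14, 0.004, 0.003]
contact_force: [-0.6, -0.0, -0.6]
grip_width: 90.8
finger_force: 0.0
```

```bash
cat >> h.py <<'E'
def hough(g,x0,x1,y0,y1,r0,r1,z,n,k=4,p2=12,top=3):
    P=camera_params("wrist");s=P["mtx"][0,0]
    c=cv2.resize(g[y0:y1,x0:x1],None,fx=k,fy=k,interpolation=cv2.INTER_CUBIC)
    C=cv2.HoughCircles(cv2.GaussianBlur(c,(0,0),2),cv2.HOUGH_GRADIENT,1,8,param1=60,param2=p2,minRadius=int(r0*k),maxRadius=int(r1*k))
    for u,v,r in ([] if C is None else C[0][:top]):
        u,v,r=u/k+x0,v/k+y0,r/k;a=ray("wrist",u,v,z);b=ray("wrist",u+r,v,z)
        print(n,round(u,1),round(v,1),a[:2].round(1),"r",abs(a-b).max().round(1))
E
python3 - <<'E'
from h import *
print(get_obs()["tool_pos"])
im=capture("wrist");g=cv2.cvtColor(im,cv2.COLOR_RGB2GRAY);save("w11",im)
for n,p,r in[("vial",(409,276,66),13.5),("well",(406,280,22),25)]:
    u,v=proj("wrist",p);e=abs(proj("wrist",(p[0],p[1]+r,p[2]))[0]-u);print(n,u,v,e)
    w=int(e*1.6)+4;u=int(u);v=int(v);hough(g,u-w,u+w,v-w,v+w,e*.85,e*1.15,p[2],n)
u,v=[int(x) for x in proj("wrist",(406,280,22))];x0,y0=u-60,v-60
m=(cv2.medianBlur(g,3)[y0:y0+120,x0:x0+120]>150).astype(np.uint8);k,_,s,ce=cv2.connectedComponentsWithStats(m)
for i in range(1,k):
    if 8<s[i,4]<300: print(s[i,4],ce[i]+[x0,y0],ray("wrist",*(ce[i]+[x0,y0]),22)[:2].round(1))
E
```

```text
[361.92647126 278.62186761 259.49437436]
vial 283.8188952176125 128.3984585073925 12.948984344382723
vial 284.1 126.9 [410.6 275.7] r 12.6
vial 286.9 127.4 [410.1 272.8] r 15.2
vial 286.1 131.6 [405.7 273.6] r 13.8
well 280.0338719481874 127.19283292589242 21.48431241197983
well 281.4 126.6 [406.7 278.4] r 23.2
well 279.9 125.1 [408.4 280.2] r 25.4
well 281.6 124.1 [409.5 278.2] r 25.5
43 [249.11627907  92.88372093] [444. 315.]
41 [313.24390244  94.        ] [442.9 242.5]
36 [249.61111111 156.86111111] [371.2 316.3]
34 [310.5        157.70588235] [370.3 243.5]
83 [324.20481928 179.06024096] [344.1 226.1]
19 [311.94736842 177.84210526] [345.6 241.1]
78 [333.73076923 180.37179487] [342.5 214.4]
```

The seat centre is (407,279) and the vial (409,275). Now I grasp the vial.

Emit:
step_arm(
  deltas=[16, -1, 0, 0, 60, 16, -1, -10, 0, 60, 15, -1, -20, 0, 60, 0, 0, -35, 0, 60, 0, 0, -35, 0, 60, 0, 0, -35, 0, 60, 0, 0, -35, 0, 60, 0, 0, -30, 0, 60, 0, 0, -20, 0, 60, 0, 0, -10, 0, 60],
)

```text
time: 33.8
tool_pos: [410.5, 273.4, 30.0]
tcp_rot: [3.141, 0.002, -0.002]
contact_force: [-0.6, 0.7, -0.1]
grip_width: 59.9
finger_force: 0.0
```

Emit:
step_arm(
  deltas=[0, 0, 0, 0, 60, 0, 0, 0, 0, 50, 0, 0, 0, 0, 42, 0, 0, 0, 0, 36, 0, 0, 0, 0, 32, 0, 0, 0, 0, 28, 0, 0, 0, 0, 20, 0, 0, 0, 0, 20, 0, 0, 0, 0, 20, 0, 0, 0, 0, 20],
)

```text
time: 35.05
tool_pos: [410.1, 274.7, 31.6]
tcp_rot: [3.142, -0.0, 0.0]
contact_force: [0.2, -0.5, -0.5]
grip_width: 25.4
finger_force: 30.0
```

Emit:
step_arm(
  deltas=[0, 0, 4, 0, 20, 0, 0, 10, 0, 20, 0, 0, 25, 0, 20, 0, 0, 35, 0, 20, 0, 0, 35, 0, 20, 0, 0, 35, 0, 20, 0, 0, 35, 0, 20, 0, 0, 20, 0, 20, 0, 0, 0, 0, 20, 0, 0, 0, 0, 20],
)

```text
time: 36.3
tool_pos: [409.6, 274.4, 229.8]
tcp_rot: [3.141, 0.001, 0.0]
contact_force: [-0.2, 0.4, 0.1]
grip_width: 25.3
finger_force: 30.0
```

Emit:
step_arm(
  deltas=[5, -6, 0, 0, 20, 10, -13, 0, 0, 20, 13, -17, 0, 0, 20, 14, -19, 0, 0, 20, 14, -19, 0, 0, 20, 12, -16, 0, 0, 20, 8, -10, 0, 0, 20, 4, -5, 0, 0, 20, 0, 0, 0, 0, 20, 0, 0, 0, 0, 20],
)

```text
time: 37.55
tool_pos: [489.8, 170.1, 230.6]
tcp_rot: [-3.141, 0.0, 0.001]
contact_force: [-0.3, 0.1, -1.0]
grip_width: 25.5
finger_force: 30.0
```

Run:
```python
from h import *
o=get_obs();print(o["tool_pos"],o["grip_width"])
im=capture("wrist");g=cv2.cvtColor(im,cv2.COLOR_RGB2GRAY);save("w12",im)
u,v=[int(x) for x in proj("wrist",(573,170,46))];print(u,v)
for x in (g[v,u-60:u+60:2],g[max(v-60,0):v+60:2,u]): print(x.tolist())
s=im;hs=cv2.cvtColor(im,cv2.COLOR_RGB2HSV)
print(im[v,u],im[v,u+48],im[v-42,u])
```

```text
[489.78615285 170.13458898 230.56924356] 25.47686937377125
281 92
[150, 153, 154, 151, 153, 186, 211, 210, 214, 186, 213, 209, 211, 209, 211, 210, 210, 210, 211, 211, 210, 211, 211, 212, 212, 210, 211, 211, 211, 211, 212, 210, 210, 210, 210, 210, 209, 210, 212, 209, 212, 212, 210, 211, 210, 211, 211, 213, 210, 211, 207, 164, 210, 211, 202, 128, 152, 146, 147, 147]
[153, 151, 150, 151, 151, 149, 211, 203, 208, 210, 209, 210, 210, 209, 209, 211, 210, 211, 210, 212, 211, 210, 211, 209, 211, 211, 211, 210, 211, 210, 212, 211, 210, 209, 211, 209, 209, 210, 211, 210, 210, 210, 209, 211, 211, 212, 210, 212, 211, 211, 210, 204, 147, 215, 206, 50, 143, 190, 191, 189]
[210 212 216] [205 204 187] [207 210 214]
```

The bare pan's centre is at pixel (281,91), which gives about (574,170). I move the vial there and lower it.

Emit:
step_arm(
  deltas=[8, 0, 0, 0, 20, 16, 0, 0, 0, 20, 20, 0, 0, 0, 20, 18, 0, 0, 0, 20, 12, 0, 0, 0, 20, 10, 0, -10, 0, 20, 0, 0, -25, 0, 20, 0, 0, -35, 0, 20, 0, 0, -35, 0, 20, 0, 0, -25, 0, 20],
)

```text
time: 38.85
tool_pos: [573.1, 169.6, 98.2]
tcp_rot: [3.141, 0.003, 0.0]
contact_force: [-0.2, 0.4, -0.2]
grip_width: 25.6
finger_force: 30.0
```

Emit:
step_arm(
  deltas=[0, 0, -14, 0, 20, 0, 0, -8, 0, 20, 0, 0, -4, 0, 20, 0, 0, -2, 0, 20, 0, 0, -1, 0, 20, 0, 0, 0, 0, 20, 0, 0, 0, 0, 20, 0, 0, 0, 0, 20, 0, 0, 0, 0, 20, 0, 0, 0, 0, 20],
)

```text
time: 40.1
tool_pos: [574.1, 169.7, 71.5]
tcp_rot: [3.141, -0.0, 0.0]
contact_force: [-0.0, -0.3, -1.0]
grip_width: 25.4
finger_force: 30.0
```

Emit:
step_arm(
  deltas=[0, 0, -0.5, 0, 20, 0, 0, -0.5, 0, 20, 0, 0, -0.5, 0, 20, 0, 0, -0.3, 0, 20, 0, 0, 0, 0, 20, 0, 0, 0, 0, 23, 0, 0, 0, 0, 27, 0, 0, 0, 0, 32, 0, 0, 0, 0, 40, 0, 0, 0, 0, 50],
)

```text
time: 41.35
tool_pos: [574.1, 169.7, 69.8]
tcp_rot: [3.142, -0.0, 0.0]
contact_force: [0.0, -0.2, -0.8]
grip_width: 45.5
finger_force: 0.0
```

Emit:
step_arm(
  deltas=[0, 0, 0, 0, 60, 0, 0, 5, 0, 70, 0, 0, 20, 0, 80, 0, 0, 30, 0, 91, 0, 0, 35, 0, 91, 0, 0, 35, 0, 91, 0, 0, 35, 0, 91, 0, 0, 35, 0, 91, 0, 0, 10, 0, 91, 0, 0, 0, 0, 91],
)

```text
time: 42.6
tool_pos: [574.1, 169.7, 274.6]
tcp_rot: [3.142, -0.0, 0.0]
contact_force: [-0.0, 0.6, -0.2]
grip_width: 90.9
finger_force: 0.0
```

Emit:
step_arm(
  deltas=[-8, -14, 0, 0, 91, -16, -30, 0, 0, 91, -18, -35, 0, 0, 91, -18, -35, 0, 0, 91, -18, -35, 0, 0, 91, -14, -35, 0, 0, 91, -14, -35, 0, 0, 91, -14, -35, 0, 0, 91, -14, -35, 0, 0, 91, 0, -35, 0, 0, 91],
)

```text
time: 43.85
tool_pos: [437.9, -155.4, 273.6]
tcp_rot: [-3.141, 0.002, -0.001]
contact_force: [0.6, 0.3, -0.6]
grip_width: 91.0
finger_force: 0.0
```

Emit:
step_arm(
  deltas=[0, -35, 0, 0, 91, 0, -35, 0, 0, 91, 0, -35, 0, 0, 91, 0, -25, 0, 0, 91, 0, -5, 0, 0, 91, 0, 0, -20, 0, 91, 0, 0, -20, 0, 91, 0, 0, 0, 0, 91, 0, 0, 0, 0, 91, 0, 0, 0, 0, 91],
)

```text
time: 45.1
tool_pos: [440.5, -289.3, 235.7]
tcp_rot: [3.14, -0.001, 0.001]
contact_force: [-0.1, 0.6, -0.4]
grip_width: 91.2
finger_force: 0.0
```

Run:
```python
from h import *
im=capture("wrist");h=cv2.cvtColor(im,cv2.COLOR_RGB2HSV);print(get_obs()["tool_pos"])
u,v=[int(x) for x in proj("wrist",(438,-290,65))];x0,y0=u-26,v-26;R=np.s_[y0:y0+52,x0:x0+52]
print("shoulder",circ("wrist",(h[R][...,1]>80)&(h[R][...,0]<25),65,(x0,y0)))
```

```text
[ 440.43601648 -289.37465555  235.58267561]
shoulder ((282.51177978515625, 179.3390655517578), (31.894269943237305, 39.48735427856445), array([ 439.1, -290.8]), 18.4)
```

The bottle is where I left it. I grasp it at the same height as before.

Emit:
step_arm(
  deltas=[-2, -1, -15, 0, 80, 0, 0, -30, 0, 70, 0, 0, -35, 0, 70, 0, 0, -35, 0, 70, 0, 0, -35, 0, 70, 0, 0, -28, 0, 70, 0, 0, -14, 0, 70, 0, 0, -5, 0, 70, 0, 0, -3, 0, 70, 0, 0, 0, 0, 70],
)

```text
time: 46.4
tool_pos: [438.5, -290.7, 35.4]
tcp_rot: [3.141, -0.001, 0.0]
contact_force: [0.7, -0.5, 0.2]
grip_width: 70.3
finger_force: 0.0
```

Emit:
step_arm(
  deltas=[0, 0, 0, 0, 60, 0, 0, 0, 0, 50, 0, 0, 0, 0, 44, 0, 0, 0, 0, 40, 0, 0, 0, 0, 36, 0, 0, 0, 0, 32, 0, 0, 0, 0, 20, 0, 0, 0, 0, 20, 0, 0, 0, 0, 20, 0, 0, 0, 0, 20],
)

```text
time: 47.65
tool_pos: [438.1, -290.3, 34.7]
tcp_rot: [3.141, -0.0, 0.0]
contact_force: [-0.1, 0.5, -0.5]
grip_width: 30.8
finger_force: 30.0
```

Emit:
step_arm(
  deltas=[0, 0, 4, 0, 20, 0, 0, 10, 0, 20, 0, 0, 25, 0, 20, 0, 0, 35, 0, 20, 0, 0, 35, 0, 20, 0, 0, 35, 0, 20, 0, 0, 35, 0, 20, 0, 0, 20, 0, 20, 0, 0, 6, 0, 20, 0, 0, 0, 0, 20],
)

```text
time: 48.9
tool_pos: [437.9, -290.2, 239.7]
tcp_rot: [3.141, 0.0, 0.0]
contact_force: [0.3, 0.6, -1.1]
grip_width: 30.6
finger_force: 30.0
```

Emit:
step_arm(
  deltas=[0, 8, 0, 0, 20, 0, 18, 0, 0, 20, 0, 26, 0, 0, 20, 0, 30, 0, 0, 20, 0, 32, 0, 0, 20, 0, 34, 0, 0, 20, 0, 34, 0, 0, 20, 0, 34, 0, 0, 20, 0, 34, 0, 0, 20, 0, 34, 0, 0, 20],
)

```text
time: 50.15
tool_pos: [437.2, -4.2, 239.4]
tcp_rot: [-3.141, 0.001, 0.001]
contact_force: [0.6, -0.2, -0.2]
grip_width: 30.6
finger_force: 30.0
```

Emit:
step_arm(
  deltas=[-3, 34, 0, 0, 20, -3, 34, 0, 0, 20, -4, 34, 0, 0, 20, -4, 34, 0, 0, 20, -4, 34, 0, 0, 20, -4, 34, 0, 0, 20, -4, 32, 0, 0, 20, -2, 26, 0, 0, 20, -2, 16, 0, 0, 20, -1, 8, 0, 0, 20],
)

```text
time: 51.4
tool_pos: [406.3, 280.4, 239.5]
tcp_rot: [3.141, 0.001, 0.001]
contact_force: [0.9, -0.4, -0.6]
grip_width: 31.0
finger_force: 30.0
```

Emit:
step_arm(
  deltas=[0, 0, -10, 0, 20, 0, 0, -20, 0, 20, 0, 0, -30, 0, 20, 0, 0, -30, 0, 20, 0, 0, -30, 0, 20, 0, 0, -25, 0, 20, 0, 0, -15, 0, 20, 0, 0, -5, 0, 20, 0, 0, 0, 0, 20, 0, 0, 0, 0, 20],
)

```text
time: 52.65
tool_pos: [407.6, 279.7, 75.3]
tcp_rot: [-3.141, -0.001, -0.0]
contact_force: [-0.3, 0.5, -0.9]
grip_width: 30.9
finger_force: 30.0
```

Run:
```python
from h import *
o=get_obs()["tool_pos"];print(o)
im=capture("wrist");g=cv2.cvtColor(im,cv2.COLOR_RGB2GRAY);save("w13",im)
b=o[2]-28.7;print("bottom",b,"well proj",proj("wrist",(407,279.3,22)),"bottle bottom",proj("wrist",(o[0],o[1],b)))
u,v=[int(x) for x in proj("wrist",(407,279.3,22))];x0,y0=u-90,v-90
m=(cv2.medianBlur(g,3)[y0:y0+180,x0:x0+180]>150).astype(np.uint8);k,_,s,ce=cv2.connectedComponentsWithStats(m)
for i in range(1,k):
    if 10<s[i,4]<300: print(s[i,4],ce[i]+[x0,y0],ray("wrist",*(ce[i]+[x0,y0]),22)[:2].round(1))
```

```text
[407.57176839 279.66948041  75.34789132]
bottom 46.64789131970386 well proj [282.49995648 217.0801566 ] bottle bottom [282.05743166 229.23277782]
20 [322.45 183.35] [431.5 252. ]
11 [307.18181818 194.63636364] [423.5 262.3]
11 [314.09090909 204.81818182] [416.1 257.3]
41 [213.87804878 235.46341463] [393.  328.5]
42 [360.  235.5] [393.  223.7]
```

View pics/w13.png

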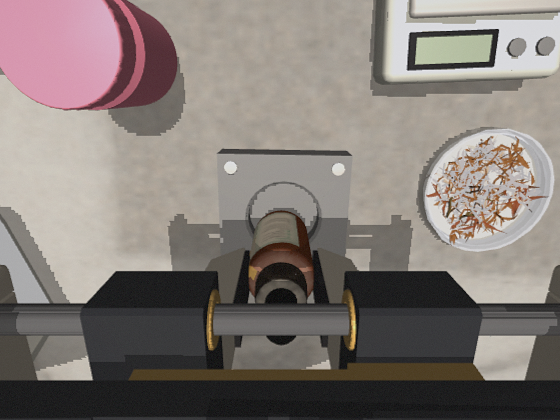

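The bottle hangs above the well. The rim's front edge is at (284,182), the screws at (231,168) and (338,169), and the bottle's bottom front edge at (281,211).

Run:
```python
from h import *
print(ray("wrist",284,182,22)-[25,0,0],ray("wrist",281,211,46.6)-[16.5,0,0],(ray("wrist",231,168,22)+ray("wrist",338,169,22))/2, ray("wrist",284,210,22))
```

```text
[407.4191806  278.31519658  22.        ] [403.32669901 280.34704952  46.6       ] [441.78463089 277.99531972  22.        ] [412.26135722 278.25784051  22.        ]
```

Emit:
step_arm(
  deltas=[1.5, -1, -2, 0, 20, 0, 0, -8, 0, 20, 0, 0, -10, 0, 20, 0, 0, -8, 0, 20, 0, 0, -5, 0, 20, 0, 0, -3, 0, 20, 0, 0, -1, 0, 20, 0, 0, 0, 0, 20, 0, 0, 0, 0, 20, 0, 0, 0, 0, 20],
)

```text
time: 53.95
tool_pos: [408.7, 278.7, 37.9]
tcp_rot: [-3.142, -0.0, 0.0]
contact_force: [-0.9, 0.2, -0.4]
grip_width: 31.1
finger_force: 30.0
```

Emit:
step_arm(
  deltas=[0, 0, -0.4, 0, 20, 0, 0, -0.4, 0, 20, 0, 0, -0.4, 0, 20, 0, 0, -0.2, 0, 20, 0, 0, 0, 0, 20, 0, 0, 0, 0, 20, 0, 0, 0, 0, 20, 0, 0, 0, 0, 20, 0, 0, 0, 0, 20, 0, 0, 0, 0, 20],
)

```text
time: 55.2
tool_pos: [408.7, 278.7, 36.7]
tcp_rot: [-3.142, -0.0, 0.0]
contact_force: [-1.1, -0.7, 5.4]
grip_width: 30.9
finger_force: 30.0
```

Upward contact force shows the bottle is on the floor. I release it, rise and check.

Emit:
step_arm(
  deltas=[0, 0, 0, 0, 26, 0, 0, 0, 0, 30, 0, 0, 0, 0, 34, 0, 0, 0, 0, 40, 0, 0, 0, 0, 48, 0, 0, 0, 0, 58, 0, 0, 0, 0, 68, 0, 0, 8, 0, 70, 0, 0, 20, 0, 80, 0, 0, 30, 0, 91],
)

```text
time: 56.45
tool_pos: [408.2, 278.4, 94.9]
tcp_rot: [3.141, 0.001, 0.0]
contact_force: [0.4, -0.1, -1.0]
grip_width: 85.6
finger_force: 0.0
```

Emit:
step_arm(
  deltas=[0, 0, 35, 0, 91, 0, 0, 35, 0, 91, 0, 0, 35, 0, 91, 0, 0, 35, 0, 91, 0, 0, 30, 0, 91, -20, 0, 0, 0, 91, -20, 0, 0, 0, 91, 0, 0, 0, 0, 91, 0, 0, 0, 0, 91, 0, 0, 0, 0, 91],
)

```text
time: 57.7
tool_pos: [369.2, 278.7, 264.3]
tcp_rot: [3.141, -0.0, -0.0]
contact_force: [-0.1, 0.4, -0.1]
grip_width: 91.4
finger_force: 0.0
```

```bash
cat > chk.py <<'E'
from h import *
im=capture("wrist");g=cv2.cvtColor(im,cv2.COLOR_RGB2GRAY);h=cv2.cvtColor(im,cv2.COLOR_RGB2HSV);o=get_obs();print(o["tool_pos"],o["contact_force"])
save("w14_%d"%o["time"],im)
def vis(p): u,v=proj("wrist",p); return 15<u<545 and 15<v<250
p=(408,279,67)
if vis(p):
    u,v=[int(x) for x in proj("wrist",p)];x0,y0=u-24,v-24;R=np.s_[y0:y0+48,x0:x0+48]
    print("bottle",circ("wrist",(h[R][...,1]>80)&(h[R][...,0]<25),67,(x0,y0)))
for n,p,r in[("vial",(574,170,104),13.5),("jar",(428,-24,148),30),("well",(407,279,22),25),("pan/none",(574,170,46),40)][:3]:
    if not vis(p): continue
    u,v=proj("wrist",p);e=abs(proj("wrist",(p[0],p[1]+r,p[2]))[0]-u)
    w=int(e*1.5)+4;u=int(u);v=int(v);hough(g,max(u-w,0),u+w,max(v-w,0),v+w,e*.9,e*1.1,p[2],n)
E
python3 chk.py
```

```text
[369.11986678 278.61391882 264.20526952] [-0.90669129 -0.5501879  -0.04007153]
bottle ((280.8045959472656, 136.6446533203125), (30.068662643432617, 33.408897399902344), array([407.1, 279.3]), 16.8)
well 281.6 132.1 [407.3 278.4] r 26.3
well 281.9 134.9 [404.1 278.1] r 25.0
well 279.6 129.9 [409.9 280.8] r 23.0
```

Emit:
step_arm(
  deltas=[4, -15, 0, 0, 91, 8, -22, 5, 0, 91, 8, -24, 5, 0, 91, 8, -24, 5, 0, 91, 8, -24, 5, 0, 91, 8, -20, 5, 0, 91, 8, -14, 5, 0, 91, 4, -7, 0, 0, 91, 0, 0, 0, 0, 91, 0, 0, 0, 0, 91],
)

```text
time: 59.0
tool_pos: [424.3, 129.1, 294.1]
tcp_rot: [-3.142, 0.001, 0.001]
contact_force: [-0.9, -0.8, -0.1]
grip_width: 90.8
finger_force: 0.0
```

```bash
python3 chk.py
```

```text
[424.26786748 129.15041653 294.1293254 ] [-0.03798925  1.17594368 -0.47968559]
bottle ((159.4092254638672, 177.52285766601562), (28.17970848083496, 44.699981689453125), array([412.4, 270.4]), 21.7)
vial 239.1 21.4 [571.  169.5] r 12.7
vial 240.1 23.6 [569.1 168.6] r 12.5
vial 237.9 19.6 [572.5 170.6] r 12.4
jar 440.6 177.4 [430.5 -21.7] r 28.9
jar 439.4 173.4 [434.4 -20. ] r 32.5
jar 441.6 181.1 [426.9 -23.2] r 32.7
well 165.6 173.6 [405.4 280.9] r 27.3
well 167.9 173.1 [406.1 277.9] r 22.9
well 164.4 176.1 [402.1 282.9] r 23.4
```

The bottle (407,279), vial (571,170) and jar (430,-22) all stand at their targets within a few millimetres, and the gripper is clear.

```bash
python3 -c "
from plant import *
print(close_job())"
```

```text
the job is handed in; nothing more can be done
None
```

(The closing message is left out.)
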